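Refit the slicer's spacer collars on the drive arbor

ROBOT

A 6-joint arm with a two-finger parallel gripper is mounted at the origin on a cart in front of the work surface, level with it; the furniture and walls round the work are solid. World frame = base frame: x ahead of the robot, y to its left, z up, the work surface at z = 0. Lengths are in mm, angles in rad, forces in N, time in s.
With the tool pointing down it reaches from about 325 to 1000 mm from the base axis. Payload 5.1 kg.
Tool frame: the origin (TCP) lies at the centre of the arm's flange, where the gripper is bolted on; the fingertips stand 173 mm ahead of it and the grasp point (between the pads) lies 155 mm ahead of it (r.hold_point_z is the distance from the TCP to the grasp point, in mm); z points along the fingers, y is the line along which they close (so a half turn about z gives the same grasp; the last joint's range is limited). The gripper opens to 85 mm and grips with 20 to 120 N. Pads are 22 mm wide; open, the fingers measure 114 mm over their backs; the gripper's body (76 mm by 85 mm) begins 54 mm behind the grasp point. The pads swing forward as they close: fully open they stand 13 mm farther back than shut.
Start: joints at [-1.314, 0.124, 1.65, -0, 1.367, -0.083], TCP at [216.612, -612.834, 404.722] pointing down, gripper open.
Joint ranges: [-2.61, 2.61], [-1.02, 2.33], [0.03, 2.71], [-1.35, 4.49], [0.32, 2.68], [-2.91, 2.91]. Speed limits (rad/s): [2.57, 2.57, 3.14, 3.14, 3.14, 3.14].

INTERFACE

Orientations are given as [roll, pitch, yaw] about the fixed x, y, z axes, in that order (R = Rz(yaw) Ry(pitch) Rx(roll)).
In Python, from station import monitor, optics, r gives the robot as it stands.
- The arm moves only by the tool send_rows, never from a script. Its argument "motion" is a list that holds one entry, the list of rows, each a list of 7 numbers: the shift along the world's x, y, z in mm, then the turn, a rotation vector about the world's x, y, z in degrees, then the closure, from -1 (fully open) to 1 (shut), so that 0 is half open. In form: [[[tx, ty, tz, rx, ry, rz, gripper], ...]]. A call has 1 to 8 rows; each row is the pose to reach, as a shift and turn from the pose commanded when the call began; what a row does not reach only later rows make up. A row lasts 1/8 s, in which the tool goes at most 62.5 mm and 10.7 degrees, less where a joint would pass 70% of its speed; a pose out of reach is approached as far as the arm can. A call with a gripper value outside its range is refused whole. The fingers move at their own pace and stop on an object; "grip_force" is the grip in N (left out, the last holds). Time passes only in rows, so rows that repeat a pose let the fingers close. It gives the time, the measured TCP pose, the force, the opening and the grip force at its end, in the units of the state.
- monitor.state(): the state, without advancing time (a new reading comes with each control period).
- optics.get_image(name): name is "side" or "top"; returns a dict with "frame" (400x640x3 uint8, red, green, blue), "mtx" (3x3 intrinsics, pixels), "origin" and "attitude" of the camera in the world. Camera axes: x right, y up, looking along -z (the intrinsics and any distortion apply to the point x, -y, -z); pixel columns grow to the right and rows downward; lengths in mm; the calibration is good to about 2 mm. A picture is of the moment at which its call begins. There is no depth.
- r.hand_in(): hands the job in; it is judged then, once.
The state is a dict: "time": time; "q": joint angles; "joint_velocities": joint speeds; "joint_efforts": joint torques, N m; "eef_pos": TCP position; "ee_rot": TCP orientation; "ft_force": force on the tool from outside, world axes, zero at the start; "ft_torque": the same for the moment, N m; "finger_gap": opening from 0.0 (shut) to 1.0 (fully open); "gripper_force": force on a finger pad.
Only numpy, scipy, OpenCV 4.12 (cv2) and the standard library are available. Lean on these libraries where they do the work, as an engineer would, in place of code of your own. Each camera call takes 0.05 s, during which the arm holds its last target. There are 200 camera calls.

TASK

Put the three washed spacer collars back on the vegetable slicer's upright arbor in order of thickness, the blue thick one first, then the green middle one, then the yellow thin one, each lowered and let go before the next. The thick one must be turned under a light push until the slots in its underside drop over the sprung cross pin, so that it stays fully home when let go; the others lie flush on it. Be gentle, never force a collar (40 N at most), and leave the spoon, the peeler and the mill where they are.

Things in the scene. Friction and masses are not known exactly. Their poses are not given: they have to be found in the camera images.
- thick_centre (a point): Blue plastic spacer collar, the thickest and widest: 60 mm outside diameter, 26 mm thick, plain 20 mm bore. In its underside are four radial slots at 90 degrees, a cross about 9.5 mm wide and 6 mm deep, closed outside by a rim. About 90 g. It lies flat on the table with its good side up, loose. The point is its centre, half-way up on the bore's axis; z runs up the bore.
- mid_centre (a point): Green plastic spacer collar: 52 mm outside diameter, 20 mm thick, plain 20 mm bore, no slots. 60 g. It lies flat on the table with its good side up, loose. The point is its centre, half-way up on the bore's axis; z runs up the bore.
- thin_centre (a point): Yellow plastic spacer collar, the thinnest: 44 mm outside diameter, 14 mm thick, plain 20 mm bore, no slots. 40 g. It lies flat on the table with its good side up, loose. The point is its centre, half-way up on the bore's axis; z runs up the bore.
- shoulder (a point): Slicer drive base, fixed to the table: white housing 130 x 110 mm, its top 21 mm above the table; in its middle a round steel neck, 43 mm in diameter, whose flat top is the shoulder, 34 mm above the table, on which the thick collar seats. The point is the shoulder's centre, on the arbor's axis, z up.
- arbor_tip (a point): Upright steel arbor on the shoulder, 18 mm in diameter, the last 7 mm tapering to 10 mm. The point is its top, 66 mm above the shoulder. It turns only under more than 1.5 N m.
- pin_spot (a point): Sprung brass cross pin through the arbor's root, 6 mm round, 40 mm long, 5 mm proud of the shoulder. The point is its top on the arbor's axis; these axes do NOT tell its direction, which is arbitrary: feel for it. The thick collar pressed on it at 5 to 8 N and turned drops 5 mm when its slots meet it (within 0.1 rad, once per quarter turn). Pin takes 4 N to start down, 8 N when level; it springs back.
- spoon_1: Metal spoon, 188 mm, lying on the table near the robot; leave alone. Origin under its middle.
- peeler_1: White peeler, 170 mm, lying on the table; leave alone. Origin under its middle.
- mill_1: Small grey pepper mill, 44 mm wide, 90 mm high, standing to the right of the cooker; leave alone. Origin under its middle. The big rice cooker fills the back of the table, 0.3 m high, about 0.26 m in radius round x = 0.79, y = -0.03; its front panel reaches x = 0.54: keep the wrist clear of it.
Things that resemble listed ones, but are neither listed nor needed, are in the scene too. What is meant by the part that bears thin_centre is not grey, and is the larger of those in its own colour. What is shaped like the part that bears thick_centre but black is not meant.

How it is judged:
By the outcome, as a careful person would: the job done as asked, in the order asked, and still so for the second after the job is handed in, with the robot touching nothing.
It also fails if it takes over 72 s, if anything falls off the work surface, if the arm or the gripper's body presses on something with over 40 N, if the wrist force passes 120 N, or if a joint passes its speed limit or range.

## Working session

There is one attempt and no reset: what is moved stays moved. The work goes in short steps, Python scripts to look and compute and a tool call to move; the robot and the scene stay as the last step left them, time stands still between calls to the robot, and variables do not carry over. Pictures are saved under pics/ and viewed, at most 10 in all, crops included, and the job is handed in when it is done.

Besides the shell and the picture viewer there is one more tool, called as a command line: name --argument value ..., lists and objects as JSON in quotes. send_rows: Moves the arm, as the interface text tells. Its arguments: {"type":"object","properties":{"motion":{"type":"array"},"grip_force":{"type":"number"}},"required":["motion"]}

```bash
ls; mkdir -p pics; python3 - <<'E'
from station import monitor, optics, r
import cv2
s=monitor.state(); print(s)
for n in("top","side"):
    d=optics.get_image(n); print(n,d["mtx"],d["origin"],d["attitude"],[k for k in d])
    cv2.imwrite(f"pics/{n}0.png",d["frame"][:,:,::-1])
E
```

```text
pics
{'time': 0.0, 'q': array([-1.31359433e+00,  1.24511554e-01,  1.65171083e+00,  2.32097849e-05,
        1.36752627e+00, -8.26070576e-02]), 'joint_velocities': array([-0.00088864,  0.00101739,  0.00097347,  0.0003131 ,  0.00057512,
       -0.00068572]), 'joint_efforts': array([-8.35947367e-05, -4.23618901e+01, -3.65445936e+01, -8.30283443e-05,
        6.86492931e-03, -1.33025777e-07]), 'eef_pos': array([ 216.55329626, -612.58850975,  403.42669308]), 'ee_rot': array([-3.13944588e+00, -2.00542535e-04,  3.39804133e-01]), 'ft_force': array([ 0.98352466,  0.07606956, -0.34494051]), 'ft_torque': array([0.0196851 , 0.03269854, 0.01114624]), 'gripper_force': 0.0, 'finger_gap': 1.0017258893090637}
top [[496.89751044   0.         317.44145419]
 [  0.         496.89751044 198.07806279]
 [  0.           0.           1.        ]] [ 280.36900543  -47.38081873 1380.97104691] [ 0.16732797 -0.027222   -1.57965378] ['frame', 'mtx', 'origin', 'attitude']
side [[490.40766043   0.         311.97373442]
 [  0.         490.40766043 198.04433082]
 [  0.           0.           1.        ]] [ 407.73569037 1008.55947754  666.03538463] [ 1.08433742  0.0125106  -3.07153572] ['frame', 'mtx', 'origin', 'attitude']
```

View pics/top0.png

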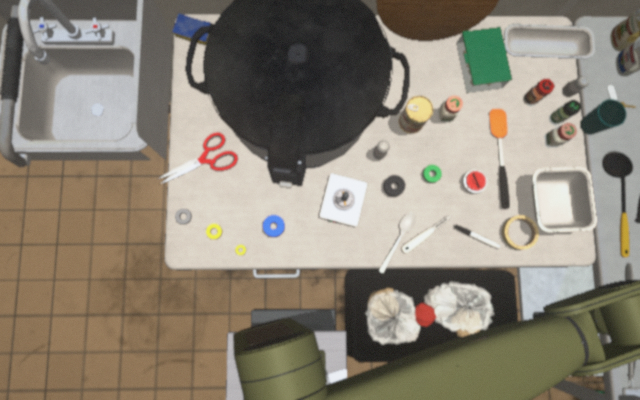

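View pics/side0.png

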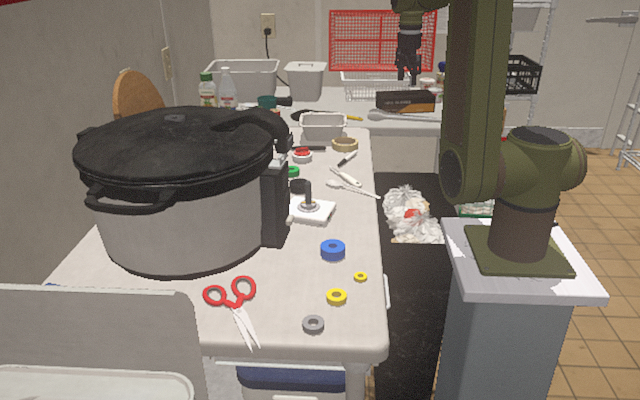

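The top view shows blue (273,226), large yellow (214,231), small yellow decoy (240,250), green (431,174), the black decoy (394,186), and the slicer base with its arbor at (345,198). The side view shows blue (333,249), yellow (337,297) and the arbor tip near (308,182).

```bash
cat > h.py <<'E'
from station import monitor, optics, r
import cv2, numpy as np
from scipy.spatial.transform import Rotation as R
def ray(d,px):
    u=np.linalg.inv(d["mtx"])@[px[0],px[1],1]
    return np.array(d["origin"]), R.from_euler("xyz",d["attitude"]).as_matrix()@[u[0],-u[1],-u[2]]
def plane(d,px,z):
    o,v=ray(d,px); return o+v*(z-o[2])/v[2]
def tri(a,pa,b,pb):
    o,v=ray(a,pa);p,w=ray(b,pb)
    s=np.linalg.lstsq(np.c_[v,-w],p-o,rcond=None)[0]
    A,B=o+v*s[0],p+w*s[1]; return (A+B)/2,np.linalg.norm(A-B)
H=dict(blue=((105,120,60),(125,255,255)),green=((55,120,60),(80,255,255)),yellow=((22,120,80),(33,255,255)))
def blobs(d,c,box):
    x0,y0,x1,y1=box
    m=cv2.inRange(cv2.cvtColor(d["frame"],cv2.COLOR_RGB2HSV),*H[c]); k=np.zeros_like(m); k[y0:y1,x0:x1]=m[y0:y1,x0:x1]
    out=[]
    for q in cv2.findContours(k,cv2.RETR_EXTERNAL,cv2.CHAIN_APPROX_NONE)[0]:
        a=cv2.contourArea(q)
        if a>25:
            M=cv2.moments(cv2.convexHull(q)); out.append((a,np.array([M["m10"],M["m01"]])/M["m00"],cv2.boundingRect(q)))
    return sorted(out,key=lambda t:-t[0])
E
python3 - <<'E'
from h import *
np.set_printoptions(precision=1,suppress=True)
t=optics.get_image("top"); s=optics.get_image("side")
for c,h,bt,bs in(("blue",13,(170,100,330,265),(290,220,380,290)),("green",10,(400,150,460,200),(280,160,310,185)),("yellow",7,(170,200,260,265),(310,260,380,320))):
    A=blobs(t,c,bt);B=blobs(s,c,bs)
    for a in A: print(c,"top",a, plane(t,a[1],h), "diam",(np.array(a[2][2:]))*2.76)
    for a in B: print(c,"side",a, plane(s,a[1],h))
    if A and B: print(tri(t,A[0][1],s,B[0][1]))
a=cv2.resize(t["frame"][165:235,310:380],None,fx=8,fy=8,interpolation=cv2.INTER_CUBIC)[:,:400+160]
b=cv2.resize(s["frame"][165:235,285:340],None,fx=8,fy=8,interpolation=cv2.INTER_CUBIC)
cv2.imwrite("pics/arb.png",cv2.resize(np.hstack([a,b]),None,fx=.79,fy=.79)[:,:,::-1])
E
```

```text
blue top (304.5, array([273.2, 225.7]), (263, 216, 21, 20)) [434.5  36.2  13. ] diam [58.  55.2]
blue side (228.5, array([332.4, 245.9]), (321, 240, 24, 13)) [436.1  20.2  13. ]
(array([434.5,  35.6,  23. ]), np.float64(2.2976122968225776))
green top (174.0, array([431.7, 173.4]), (424, 166, 16, 16)) [ 581.4 -412.2   10. ] diam [44.2 44.2]
green side (26.0, array([293. , 168.8]), (289, 166, 10, 7)) [ 578.2 -427.    10. ]
(array([ 577.9, -409.9,   18.1]), np.float64(3.4417539386956983))
yellow top (155.5, array([213.8, 231.2]), (207, 224, 15, 15)) [420.8 200.1   7. ] diam [41.4 41.4]
yellow top (59.5, array([240.3, 249.6]), (236, 245, 10, 10)) [369.6 126.3   7. ] diam [27.6 27.6]
yellow side (252.0, array([336.2, 296.4]), (327, 288, 20, 18)) [422.2 200.6   7. ]
yellow side (89.5, array([360. , 276.4]), (354, 272, 13, 10)) [371.7 129.5   7. ]
(array([421.5, 200.1,   6.5]), np.float64(1.3540352506811288))
```

View pics/arb.png

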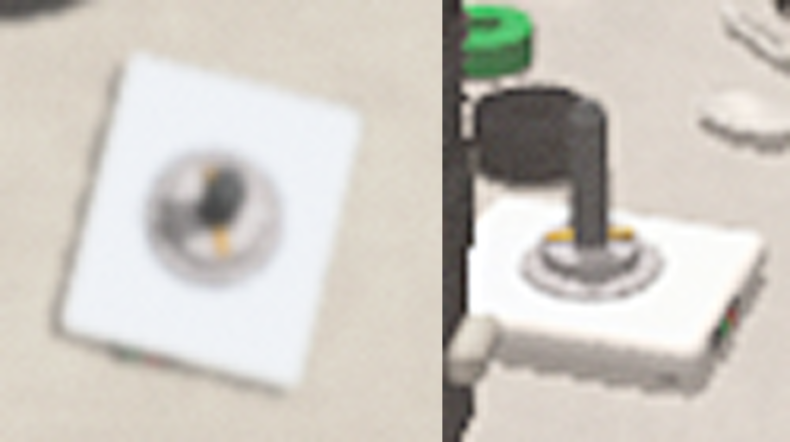

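The crop shows the arbor and, on the neck, the brass pin's ends at about (208,172) and (222,245). So the pin lies roughly along world x. Next I compute the arbor axis in several ways.

```bash
python3 - <<'E'
from h import *
np.set_printoptions(precision=1,suppress=True)
t=optics.get_image("top"); s=optics.get_image("side")
T=lambda x,y:(x/6.32+309.5,y/6.32+164.5); S=lambda x,y:((x-442)/6.32+284.5,y/6.32+164.5)
print("housing",plane(t,T(213.5,221),21))
print([plane(t,T(*c),21) for c in((135,55),(360,112),(297,388),(62,330))])
print("ring",plane(t,T(215,218),23))
print("tip top",plane(t,T(223,186),100),"tip side",plane(s,S(588,103),100),tri(t,T(223,186),s,S(588,103)))
p,q=plane(t,T(208,172),39),plane(t,T(222,245),39);print("pin",p,q,np.degrees(np.arctan2(*(p-q)[1::-1])),np.linalg.norm(p-q))
p,q=plane(s,S(545,236),39),plane(s,S(634,234),39);print("pin side",p,q,np.degrees(np.arctan2(*(p-q)[1::-1])),np.linalg.norm(p-q))
# white quad fit
g=cv2.inRange(t["frame"],(215,215,215),(255,255,255)); k=np.zeros_like(g);k[168:230,312:375]=g[168:230,312:375]
c=max(cv2.findContours(k,cv2.RETR_EXTERNAL,cv2.CHAIN_APPROX_NONE)[0],key=cv2.contourArea)
R_=cv2.minAreaRect(c);print(R_,plane(t,R_[0],21))
E
```

```text
housing [ 505.6 -158.3   21. ]
[array([ 580.4, -124.7,   21. ]), array([ 554.3, -224.1,   21. ]), array([ 431.6, -193.4,   21. ]), array([457.6, -91.1,  21. ])]
ring [ 506.6 -158.8   23. ]
tip top [ 507.2 -156.   100. ] tip side [ 508.1 -155.5  100. ] (array([ 507.7, -156.1,   99.7]), np.float64(0.8812622732783275))
pin [ 524.2 -154.8   39. ] [ 492.1 -160.3   39. ] 9.741086032759648 32.650246213311696
pin side [ 527.2 -150.5   39. ] [ 489.3 -154.1   39. ] 5.398475147483289 38.00235196665591
((343.61444091796875, 199.0037078857422), (38.79623031616211, 45.35334014892578), 14.38139533996582) [ 506.9 -159.2   21. ]
```

Arbor axis is about (507.3, -156.5), with its tip at z = 100, which matches the given height. Blue is at about (434, 35.5). I move above blue.

send_rows --motion '[[[10,28,0,0,0,0,-1],[29,84,0,0,0,0,-1],[48,140,0,0,0,0,-1],[67,196,0,0,0,0,-1],[86,252,0,0,0,0,-1],[105,308,0,0,0,0,-1],[124,364,0,0,0,0,-1],[143,420,0,0,0,0,-1]]]' --grip_force 25

```text
time: 1.3
eef_pos: [359.7, -191.0, 405.0]
ee_rot: [3.141, -0.001, 0.339]
ft_force: [0.6, 0.4, 0.2]
finger_gap: 0.998
gripper_force: 0.0
```

send_rows --motion '[[[19,56,-10,0,0,0,-1],[38,112,-30,0,0,0,-1],[57,168,-60,0,0,0,-1],[70,210,-90,0,0,0,-1],[74.5,228,-120,0,0,0,-1],[74.5,228.5,-150,0,0,0,-1],[74.5,228.5,-150,0,0,0,-1],[74.5,228.5,-150,0,0,0,-1]]]'

```text
time: 2.3
eef_pos: [434.6, 35.5, 255.9]
ee_rot: [3.141, -0.002, 0.339]
ft_force: [0.0, -1.3, -0.0]
finger_gap: 0.999
gripper_force: 0.0
```

```bash
python3 - <<'E'
from h import *
np.set_printoptions(precision=2,suppress=True)
for i in range(2):
    s=monitor.state(); print(s["time"],s["eef_pos"],s["ee_rot"],s["ft_force"],s["q"],s["finger_gap"])
    d=optics.get_image(("top","side")[i]); cv2.imwrite(f"pics/b{i}.png",d["frame"][:,:,::-1])
a=cv2.imread("pics/b0.png")[150:280,180:400];b=cv2.imread("pics/b1.png")[130:330,240:460]
cv2.imwrite("pics/b.png",np.vstack([cv2.resize(a,None,fx=2,fy=2),cv2.resize(b,None,fx=1.7,fy=1.7)[:,:374].copy().__class__((0,)) if 0 else cv2.resize(b,(440,340))]))
print(r.hold_point_z)
E
```

```text
2.3 [434.59  35.46 255.91] [ 3.14 -0.    0.34] [ 0.03 -1.34 -0.04] [-0.04 -0.22  2.25 -0.    1.12  1.19] 0.9986996062094748
2.35 [434.81  35.37 256.42] [ 3.14 -0.    0.34] [-0.25  0.07 -0.52] [-0.04 -0.22  2.25  0.    1.12  1.19] 0.9983717150607012
154.70000000000002
```

View pics/b.png

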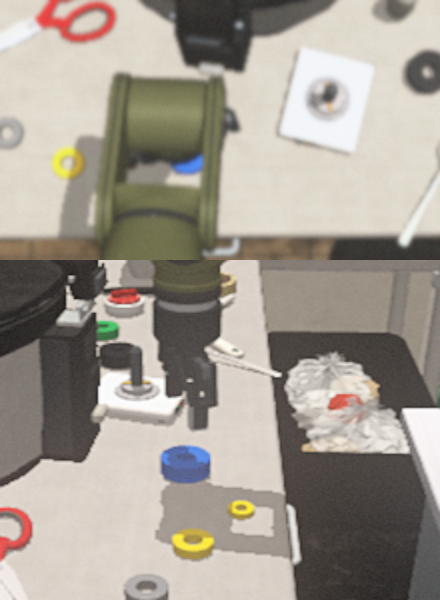

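The top crop shows the wrist over blue, with blue's edge visible at (190,165). The side crop shows the open fingers above blue at (186,463), with nothing in the way. I descend and grip.

send_rows --motion '[[[0,0,-20,0,0,0,-1],[0,0,-45,0,0,0,-1],[0,0,-65,0,0,0,-1],[0,0,-77,0,0,0,-1],[0,0,-82,0,0,0,-1],[0,0,-82,0,0,0,0],[0,0,-82,0,0,0,0.3],[0,0,-82,0,0,0,0.3]]]'

```text
time: 3.4
eef_pos: [434.7, 35.7, 173.8]
ee_rot: [3.141, -0.001, 0.34]
ft_force: [-1.7, 0.2, 3.7]
finger_gap: 0.695
gripper_force: 27.4
```

send_rows --motion '[[[0,0,0,0,0,0,0.3],[0,0,0,0,0,0,0.3],[0,0,0,0,0,0,0.3]]]' --grip_force 30

```text
time: 3.78
eef_pos: [434.7, 35.7, 173.9]
ee_rot: [3.141, -0.001, 0.34]
ft_force: [-1.4, 0.1, 7.6]
finger_gap: 0.697
gripper_force: 30.9
```

send_rows --motion '[[[0,0,10,0,0,0,0.3],[0,0,40,0,0,0,0.3],[0,0,80,0,0,0,0.3],[0,-15,115,0,0,0,0.3],[0,-50,125,0,0,-10,0.3],[0,-95,125,0,0,-20,0.3],[5,-140,125,0,0,-30,0.3],[35,-178,125,0,0,-40,0.3]]]'

```text
time: 4.78
eef_pos: [468.3, -143.7, 298.0]
ee_rot: [3.142, -0.001, -0.365]
ft_force: [0.8, 0.1, -0.4]
finger_gap: 0.695
gripper_force: 32.8
```

send_rows --motion '[[[25,-12,0,0,0,-8,0.3],[37.5,-14,0,0,0,-10,0.3],[37.5,-14,0,0,0,-10,0.3],[37.5,-14,0,0,0,-10,0.3]]]'

```text
time: 5.28
eef_pos: [506.1, -156.0, 297.5]
ee_rot: [3.141, 0.001, -0.532]
ft_force: [-0.2, 0.5, -1.2]
finger_gap: 0.694
gripper_force: 32.8
```

```bash
python3 - <<'E'
from h import *
np.set_printoptions(precision=2,suppress=True)
s=monitor.state(); print(s["time"],s["eef_pos"],s["ee_rot"],s["ft_force"],s["ft_torque"],s["q"],s["finger_gap"])
t=optics.get_image("top"); d=optics.get_image("side")
b=blobs(d,"blue",(270,120,380,220)); print(b)
if b: print(plane(d,b[0][1],s["eef_pos"][2]-173.9+15))
a=cv2.resize(t["frame"][130:230,270:430],(640,400))[:300,60:460];b=cv2.resize(d["frame"][110:230,240:400],(400,300),interpolation=cv2.INTER_CUBIC)
cv2.imwrite("pics/c.png",np.hstack([a,b])[:,:,::-1])
E
```

```text
5.275 [ 506.08 -156.03  297.54] [ 3.14  0.   -0.53] [-0.17  0.55 -1.16] [-0.03  0.05 -0.01] [-0.4  -0.05  2.02 -0.    1.18  1.7 ] 0.6941478548523317
[(190.0, array([310.68, 167.95]), (304, 160, 15, 17))]
[ 499.21 -152.84  138.64]
```

View pics/c.png

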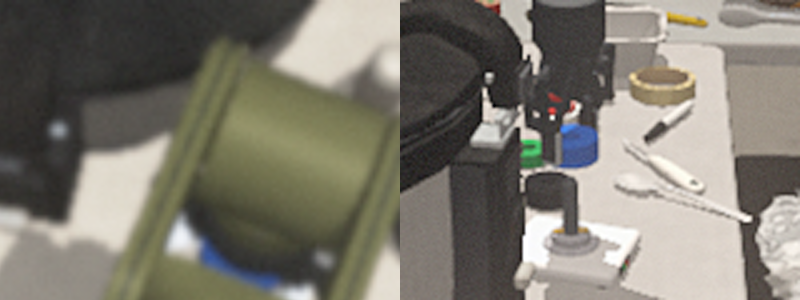

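The side crop shows the held blue ring centred in column above the arbor (about 570 against 569), with clear space beneath. I lower it over the tip and watch the force.

send_rows --motion '[[[0,0,-12,0,0,0,0.3],[0,0,-18,0,0,0,0.3],[0,0,-22,0,0,0,0.3],[0,0,-25,0,0,0,0.3],[0,0,-28,0,0,0,0.3],[0,0,-28,0,0,0,0.3]]]'

```text
time: 6.12
eef_pos: [506.6, -156.3, 269.5]
ee_rot: [3.142, 0.0, -0.533]
ft_force: [0.2, -0.1, 0.0]
finger_gap: 0.693
gripper_force: 32.8
```

send_rows --motion '[[[0,0,-2,0,0,0,0.3],[0,0,-4,0,0,0,0.3],[0,0,-6,0,0,0,0.3],[0,0,-6,0,0,0,0.3]]]'

```text
time: 6.62
eef_pos: [506.5, -156.3, 263.5]
ee_rot: [3.142, 0.0, -0.533]
ft_force: [-0.1, 0.9, -2.2]
finger_gap: 0.697
gripper_force: 32.8
```

send_rows --motion '[[[0,0,-3,0,0,0,0.3],[0,0,-6,0,0,0,0.3],[0,0,-9,0,0,0,0.3],[0,0,-9,0,0,0,0.3]]]'

```text
time: 7.12
eef_pos: [506.7, -156.6, 254.6]
ee_rot: [3.141, -0.001, -0.533]
ft_force: [1.2, -2.3, -2.3]
finger_gap: 0.69
gripper_force: 32.8
```

```bash
python3 - <<'E'
from h import *
np.set_printoptions(precision=2,suppress=True)
d=optics.get_image("side")
for i in range(3):
    s=monitor.state(); print(s["time"],s["eef_pos"],s["ee_rot"],s["ft_force"],s["ft_torque"])
b=cv2.resize(d["frame"][130:230,260:380],(480,400),interpolation=cv2.INTER_CUBIC)
cv2.imwrite("pics/d.png",b[:,:,::-1])
E
```

```text
7.175 [ 506.69 -156.55  254.55] [ 3.14 -0.   -0.53] [ 1.15 -1.44 -3.77] [-0.45 -0.31  0.03]
7.175 [ 506.69 -156.55  254.55] [ 3.14 -0.   -0.53] [ 1.15 -1.44 -3.77] [-0.45 -0.31  0.03]
7.175 [ 506.69 -156.55  254.55] [ 3.14 -0.   -0.53] [ 1.15 -1.44 -3.77] [-0.45 -0.31  0.03]
```

View pics/d.png

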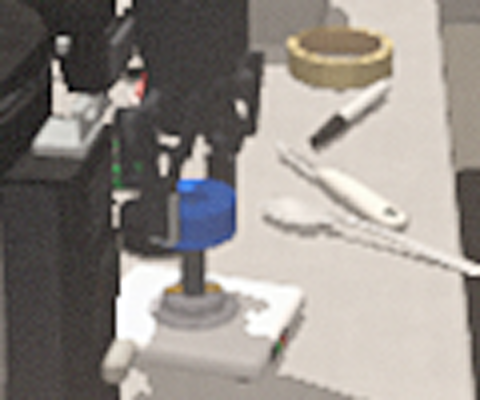

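The ring is on the arbor, as the shaft is visible beneath it. There is a light side load, so I shift slightly with it and go on down.

send_rows --motion '[[[0.5,-0.8,0,0,0,0,0.3],[0.5,-0.8,-4,0,0,0,0.3],[0.5,-0.8,-8,0,0,0,0.3],[0.5,-0.8,-12,0,0,0,0.3],[0.5,-0.8,-16,0,0,0,0.3],[0.5,-0.8,-20,0,0,0,0.3],[0.5,-0.8,-24,0,0,0,0.3],[0.5,-0.8,-24,0,0,0,0.3]]]'

```text
time: 8.18
eef_pos: [506.9, -157.1, 230.2]
ee_rot: [3.141, 0.001, -0.533]
ft_force: [0.0, 0.6, -1.3]
finger_gap: 0.697
gripper_force: 33.0
```

```bash
cat > st.py <<'E'
from h import *
np.set_printoptions(precision=2,suppress=True)
s=monitor.state(); print(s["time"],s["eef_pos"],s["ee_rot"],s["ft_force"],s["ft_torque"],"F~",s["ft_torque"][0]/.165,"x",-s["ft_torque"][1]/.165,"bottom",s["eef_pos"][2]-173.9)
E
python3 st.py
```

```text
8.175 [ 506.93 -157.08  230.22] [ 3.14  0.   -0.53] [ 0.02  0.56 -1.33] [ 0.02 -0.05 -0.05] F~ 0.10782444594586503 x 0.31066458703783045 bottom 56.32012856925104
```

Free again. I lower it in small steps until it feels the pin.

send_rows --motion '[[[0,0,-4,0,0,0,0.3],[0,0,-8,0,0,0,0.3],[0,0,-12,0,0,0,0.3],[0,0,-15,0,0,0,0.3],[0,0,-15,0,0,0,0.3]]]'

```text
time: 8.8
eef_pos: [507.0, -157.1, 215.3]
ee_rot: [3.141, 0.001, -0.533]
ft_force: [0.7, 0.2, -0.5]
finger_gap: 0.692
gripper_force: 33.0
```

send_rows --motion '[[[0,0,-1,0,0,0,0.3],[0,0,-2,0,0,0,0.3],[0,0,-2,0,0,0,0.3]]]'

```text
time: 9.18
eef_pos: [507.1, -157.1, 213.7]
ee_rot: [3.142, 0.0, -0.533]
ft_force: [0.0, -0.8, -0.8]
finger_gap: 0.692
gripper_force: 33.0
```

send_rows --motion '[[[0,0,-1,0,0,0,0.3],[0,0,-1,0,0,0,0.3],[0,0,-1,0,0,0,0.3]]]'

```text
time: 9.55
eef_pos: [507.2, -157.1, 212.9]
ee_rot: [-3.142, -0.0, -0.533]
ft_force: [0.5, -1.1, -0.4]
finger_gap: 0.698
gripper_force: 33.0
```

```bash
python3 st.py
```

```text
9.55 [ 507.19 -157.15  212.85] [-3.14 -0.   -0.53] [ 0.46 -1.08 -0.39] [ 0.03  0.04 -0.01] F~ 0.2119075582859406 x -0.22214361250591827 bottom 38.954502588272106
```

send_rows --motion '[[[0,0,-1,0,0,0,0.3],[0,0,-1,0,0,0,0.3],[0,0,-1,0,0,0,0.3]]]'

```text
time: 9.93
eef_pos: [507.2, -157.2, 212.0]
ee_rot: [-3.142, -0.0, -0.533]
ft_force: [-0.8, 1.0, 2.6]
finger_gap: 0.697
gripper_force: 33.2
```

send_rows --motion '[[[0,0,-1,0,0,0,0.3],[0,0,-1,0,0,0,0.3],[0,0,-1,0,0,0,0.3]]]'

```text
time: 10.3
eef_pos: [507.2, -157.2, 210.9]
ee_rot: [-3.142, -0.0, -0.533]
ft_force: [-1.4, 1.0, 3.5]
finger_gap: 0.696
gripper_force: 33.3
```

send_rows --motion '[[[0,0,-1,0,0,0,0.3],[0,0,-1,0,0,0,0.3],[0,0,-1,0,0,0,0.3]]]'

```text
time: 10.68
eef_pos: [507.2, -157.2, 209.9]
ee_rot: [-3.142, -0.0, -0.533]
ft_force: [-0.7, 0.5, 3.9]
finger_gap: 0.696
gripper_force: 33.4
```

send_rows --motion '[[[0,0,-0.5,0,0,0,0.3],[0,0,-0.5,0,0,0,0.3]]]'

```text
time: 10.92
eef_pos: [507.2, -157.2, 209.4]
ee_rot: [-3.142, -0.0, -0.533]
ft_force: [-1.4, 0.6, 6.0]
finger_gap: 0.693
gripper_force: 33.4
```

```bash
python3 st.py
```

```text
10.925 [ 507.22 -157.17  209.35] [-3.14 -0.   -0.53] [-1.42  0.58  5.95] [ 0.04  0.12 -0.07] F~ 0.2666755247327837 x -0.7531652043773348 bottom 35.45078407342206
```

Pressing at about 6 N on the pin. I turn and watch for the force to drop.

send_rows --motion '[[[0,0,0,0,0,3,0.3],[0,0,0,0,0,6,0.3],[0,0,0,0,0,8,0.3]]]'

```text
time: 11.3
eef_pos: [507.3, -157.3, 209.5]
ee_rot: [3.141, -0.001, -0.392]
ft_force: [-0.0, 0.3, 5.4]
finger_gap: 0.693
gripper_force: 33.4
```

send_rows --motion '[[[0,0,0,0,0,3,0.3],[0,0,0,0,0,6,0.3],[0,0,0,0,0,8,0.3]]]'

```text
time: 11.68
eef_pos: [507.3, -157.3, 209.5]
ee_rot: [3.141, -0.001, -0.252]
ft_force: [0.2, 0.3, 4.3]
finger_gap: 0.696
gripper_force: 33.4
```

send_rows --motion '[[[0,0,0,0,0,3,0.3],[0,0,0,0,0,6,0.3],[0,0,0,0,0,8,0.3]]]'

```text
time: 12.05
eef_pos: [507.4, -157.3, 209.5]
ee_rot: [3.141, -0.001, -0.113]
ft_force: [-0.4, -0.7, 5.3]
finger_gap: 0.696
gripper_force: 33.4
```

send_rows --motion '[[[0,0,0,0,0,3,0.3],[0,0,0,0,0,6,0.3],[0,0,0,0,0,8,0.3]]]'

```text
time: 12.42
eef_pos: [507.4, -157.2, 209.5]
ee_rot: [3.141, -0.001, 0.027]
ft_force: [1.0, 0.8, 4.9]
finger_gap: 0.696
gripper_force: 33.4
```

send_rows --motion '[[[0,0,0,0,0,3,0.3],[0,0,0,0,0,6,0.3],[0,0,0,0,0,8,0.3]]]'

```text
time: 12.8
eef_pos: [507.3, -157.1, 209.4]
ee_rot: [-3.141, -0.001, 0.166]
ft_force: [0.3, 1.4, 4.8]
finger_gap: 0.698
gripper_force: 33.4
```

send_rows --motion '[[[0,0,0,0,0,3,0.3],[0,0,0,0,0,6,0.3],[0,0,0,0,0,8,0.3]]]'

```text
time: 13.18
eef_pos: [507.2, -157.2, 209.2]
ee_rot: [3.141, -0.0, 0.307]
ft_force: [0.0, -0.2, 3.5]
finger_gap: 0.698
gripper_force: 33.4
```

send_rows --motion '[[[0,0,-0.5,0,0,3,0.3],[0,0,-0.5,0,0,6,0.3],[0,0,-0.5,0,0,8,0.3]]]'

```text
time: 13.55
eef_pos: [506.7, -157.2, 208.0]
ee_rot: [-3.141, 0.001, 0.446]
ft_force: [-0.1, -0.5, 0.5]
finger_gap: 0.692
gripper_force: 33.0
```

```bash
python3 st.py
```

```text
13.55 [ 506.71 -157.15  207.96] [-3.14  0.    0.45] [-0.15 -0.5   0.55] [-0.13 -0.03 -0.01] F~ -0.8003982036830061 x 0.1776329388078538 bottom 34.055817773940305
```

The force dropped and the bottom is at 34.06 mm, which is shoulder height. I centre the slot slightly and press to confirm the hard seat.

send_rows --motion '[[[0,0,0,0,0,2,0.3],[0,0,-0.5,0,0,2,0.3],[0,0,-0.5,0,0,2,0.3]]]'

```text
time: 13.92
eef_pos: [506.9, -157.0, 207.9]
ee_rot: [-3.141, 0.0, 0.479]
ft_force: [-0.7, 0.3, 0.5]
finger_gap: 0.701
gripper_force: 33.1
```

send_rows --motion '[[[0,0,-0.5,0,0,0,0.3],[0,0,-0.5,0,0,0,0.3]]]'

```text
time: 14.18
eef_pos: [507.1, -157.1, 207.9]
ee_rot: [-3.141, 0.0, 0.479]
ft_force: [-2.3, 0.6, 3.9]
finger_gap: 0.698
gripper_force: 33.3
```

```bash
python3 st.py
```

```text
14.175 [ 507.08 -157.08  207.93] [-3.14  0.    0.48] [-2.33  0.59  3.88] [ 0.19  0.43 -0.09] F~ 1.151551369804874 x -2.6076041385459723 bottom 34.02866004556219
```

Hard stop at shoulder height, so it is seated. I release, rise, and check that it stays down.

send_rows --motion '[[[0,0,0.7,0,0,0,0.3],[0,0,0.7,0,0,0,-0.6],[0,0,0.7,0,0,0,-1],[0,0,0.7,0,0,0,-1],[0,0,20,0,0,0,-1],[0,0,55,0,0,0,-1],[0,0,90,0,0,0,-1],[-10,-20,110,0,0,0,-1]]]'

```text
time: 15.18
eef_pos: [497.9, -176.9, 321.9]
ee_rot: [3.138, -0.003, 0.481]
ft_force: [0.2, -0.2, -0.3]
finger_gap: 0.997
gripper_force: 0.0
```

send_rows --motion '[[[0,-50,0,0,0,-1,-1],[10,-105,0,0,0,-3,-1],[30,-160,0,0,0,-6,-1],[55,-205,0,0,0,-8,-1],[81,-232,0,0,0,-8,-1],[81,-232,0,0,0,-8,-1]]]'

```text
time: 15.92
eef_pos: [579.0, -411.0, 318.9]
ee_rot: [3.14, -0.001, 0.339]
ft_force: [-0.0, 0.5, -0.5]
finger_gap: 1.0
gripper_force: 0.0
```

```bash
python3 st.py; python3 - <<'E'
from h import *
np.set_printoptions(precision=2,suppress=True)
d=optics.get_image("side");t=optics.get_image("top")
for z in(60,):
    a=blobs(t,"blue",(320,170,380,230)); b=blobs(d,"blue",(290,160,340,215))
    print(a,b)
    if a: print("top",plane(t,a[0][1],z))
    if a and b: print(tri(t,a[0][1],d,b[0][1]))
a=cv2.resize(t["frame"][150:230,310:450],(560,320),interpolation=cv2.INTER_CUBIC)
b=cv2.resize(d["frame"][130:230,250:390],(392,280),interpolation=cv2.INTER_CUBIC)
b=np.pad(b,((0,0),(0,168),(0,0)))
cv2.imwrite("pics/e.png",np.vstack([a,b])[:,:,::-1])
E
```

```text
15.925 [ 579.01 -410.99  318.91] [ 3.14 -0.    0.34] [-0.04  0.46 -0.54] [ 0.01  0.01 -0.03] F~ 0.0766637589578432 x -0.08066411931147377 bottom 145.00697833733452
[(308.0, array([343.71, 197.67]), (334, 188, 21, 21))] [(110.5, array([306.55, 196.27]), (298, 190, 21, 16))]
top [ 504.06 -156.33   60.  ]
(array([ 508.65, -157.  ,   52.37]), np.float64(6.506698457791688))
```

View pics/e.png

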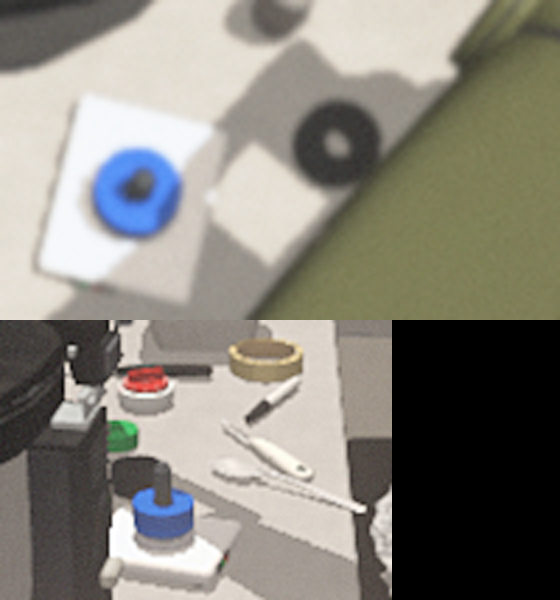

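Blue lies around the arbor, and the top crop shows it at (137,192) over the base. The gripper is above green at about (580,-411). I check blue's seat by projecting its edge, and descend on green.

```bash
python3 - <<'E'
from h import *
d=optics.get_image("side"); b=blobs(d,"blue",(290,160,340,215))[0]; print(b[2])
Rm=R.from_euler("xyz",d["attitude"]).as_matrix()
a=np.linspace(0,6.283,60)
for z in(34,39):
    p=[np.c_[507+30*np.cos(a),-157+30*np.sin(a),a*0+h] for h in(z,z+26)]
    q=(np.vstack(p)-d["origin"])@Rm; u=q*[1,-1,-1]@d["mtx"].T; u=u[:,:2]/u[:,2:]; print(z,u.min(0),u.max(0))
E
```

```text
(298, 190, 21, 16)
34 [297.13872645 188.94042727] [319.52772593 207.86034239]
39 [297.08900195 187.30895421] [319.5179113  206.21162504]
```

send_rows --motion '[[[1,0,-30,0,0,0,-1],[1,0,-75,0,0,0,-1],[1,0,-115,0,0,0,-1],[1,0,-138,0,0,0,-1],[1,0,-146,0,0,0,-1],[1,0,-146,0,0,0,0],[1,0,-146,0,0,0,0.5],[1,0,-146,0,0,0,0.5]]]'

```text
time: 17.08
eef_pos: [580.0, -409.8, 174.4]
ee_rot: [3.138, -0.002, 0.34]
ft_force: [0.1, 0.5, 4.6]
finger_gap: 0.598
gripper_force: 31.7
```

send_rows --motion '[[[0,0,0,0,0,0,0.5],[0,0,0,0,0,0,0.5],[0,0,0,0,0,0,0.5]]]'

```text
time: 17.45
eef_pos: [580.0, -409.9, 174.4]
ee_rot: [3.138, -0.002, 0.34]
ft_force: [-1.0, 1.1, 5.9]
finger_gap: 0.593
gripper_force: 31.8
```

send_rows --motion '[[[0,0,10,0,0,0,0.5],[0,0,45,0,0,0,0.5],[-5,10,90,0,0,0,0.5],[-20,50,120,0,0,0,0.5],[-45,100,125,0,0,0,0.5],[-65,155,125,0,0,0,0.5],[-73,205,125,0,0,0,0.5],[-73,240,125,0,0,0,0.5]]]'

```text
time: 18.45
eef_pos: [505.0, -167.1, 296.8]
ee_rot: [-3.141, 0.0, 0.34]
ft_force: [0.1, -0.3, 0.1]
finger_gap: 0.597
gripper_force: 31.6
```

send_rows --motion '[[[0,12.8,0,0,0,0,0.5],[0,12.8,0,0,0,0,0.5],[0,12.8,0,0,0,0,0.5]]]'

```text
time: 18.82
eef_pos: [506.3, -157.2, 296.9]
ee_rot: [3.141, -0.0, 0.339]
ft_force: [-0.2, -0.3, 0.1]
finger_gap: 0.599
gripper_force: 31.6
```

```bash
python3 st.py; python3 - <<'E'
from h import *
np.set_printoptions(precision=2,suppress=True)
d=optics.get_image("side")
print(blobs(d,"green",(270,100,380,220)))
b=cv2.resize(d["frame"][120:220,250:370],(480,400),interpolation=cv2.INTER_CUBIC)
cv2.imwrite("pics/f.png",b[:,:,::-1])
E
```

```text
18.825 [ 506.32 -157.22  296.9 ] [ 3.14 -0.    0.34] [-0.17 -0.29  0.13] [ 0.    0.01 -0.02] F~ 0.01575502212739297 x -0.07414744280395959 bottom 123.00025672413065
[]
```

View pics/f.png

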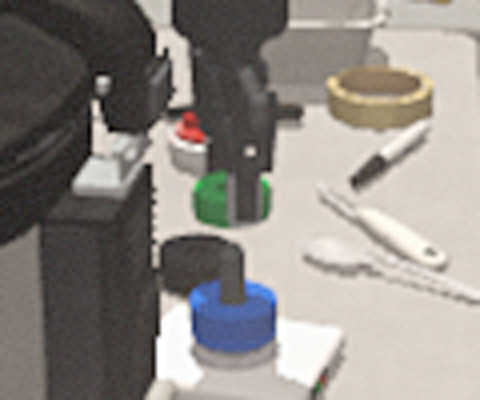

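Green, spanning crop columns 194–271 (centre 232), hangs over the arbor tip at (231,247), with blue seated below. I lower it in stages.

send_rows --motion '[[[0.7,0,-12,0,0,0,0.5],[0.7,0,-18,0,0,0,0.5],[0.7,0,-22,0,0,0,0.5],[0.7,0,-26,0,0,0,0.5],[0.7,0,-29,0,0,0,0.5],[0.7,0,-32,0,0,0,0.5],[0.7,0,-32,0,0,0,0.5]]]'

```text
time: 19.75
eef_pos: [506.9, -156.6, 264.7]
ee_rot: [3.141, -0.0, 0.34]
ft_force: [0.4, -2.6, -1.9]
finger_gap: 0.597
gripper_force: 31.5
```

send_rows --motion '[[[0,0,-3,0,0,0,0.5],[0,0,-6,0,0,0,0.5],[0,0,-8,0,0,0,0.5],[0,0,-8,0,0,0,0.5]]]'

```text
time: 20.25
eef_pos: [506.9, -156.6, 256.7]
ee_rot: [3.141, -0.0, 0.34]
ft_force: [-0.6, -4.9, -0.6]
finger_gap: 0.597
gripper_force: 31.7
```

```bash
python3 st.py
```

```text
20.25 [ 506.9  -156.6   256.75] [ 3.14 -0.    0.34] [-0.64 -4.89 -0.62] [-0.82 -0.05 -0.03] F~ -4.95567046668481 x 0.30664759961384497 bottom 82.84511846288794
```

send_rows --motion '[[[0,-0.8,0,0,0,0,0.5],[0,-0.8,-4,0,0,0,0.5],[0,-0.8,-8,0,0,0,0.5],[0,-0.8,-12,0,0,0,0.5],[0,-0.8,-16,0,0,0,0.5],[0,-0.8,-18,0,0,0,0.5],[0,-0.8,-18,0,0,0,0.5]]]'

```text
time: 21.12
eef_pos: [506.6, -157.0, 238.2]
ee_rot: [-3.141, 0.001, 0.34]
ft_force: [0.0, -0.9, -1.7]
finger_gap: 0.599
gripper_force: 31.6
```

send_rows --motion '[[[0,0,-1,0,0,0,0.5],[0,0,-2,0,0,0,0.5],[0,0,-3,0,0,0,0.5],[0,0,-3,0,0,0,0.5]]]'

```text
time: 21.62
eef_pos: [506.7, -157.1, 235.6]
ee_rot: [-3.141, 0.0, 0.34]
ft_force: [0.2, 0.1, 0.0]
finger_gap: 0.599
gripper_force: 31.6
```

```bash
python3 st.py
```

```text
21.625 [ 506.74 -157.05  235.56] [-3.14  0.    0.34] [0.21 0.11 0.  ] [ 0.02  0.06 -0.07] F~ 0.12192135732116928 x -0.373718898502146 bottom 61.661172381473875
```

send_rows --motion '[[[0,0,-0.7,0,0,0,0.5],[0,0,-1,0,0,0,0.5],[0,0,-1,0,0,0,0.5]]]'

```text
time: 22.0
eef_pos: [506.8, -157.1, 234.7]
ee_rot: [-3.142, -0.0, 0.34]
ft_force: [0.7, -0.7, -0.9]
finger_gap: 0.596
gripper_force: 31.6
```

send_rows --motion '[[[0,0,-0.5,0,0,0,0.5],[0,0,-0.7,0,0,0,0.5],[0,0,-0.7,0,0,0,0.5]]]'

```text
time: 22.38
eef_pos: [506.9, -157.2, 234.4]
ee_rot: [3.141, -0.0, 0.34]
ft_force: [-1.6, 0.0, 3.0]
finger_gap: 0.596
gripper_force: 31.9
```

Contact at exactly 60 mm, so blue is home. I release green and go to yellow.

send_rows --motion '[[[0,0,0.5,0,0,0,0],[0,0,0.5,0,0,0,-1],[0,0,0.5,0,0,0,-1],[0,0,15,0,0,0,-1],[0,0,45,0,0,0,-1],[-10,0,80,0,0,0,-1],[-40,20,90,0,0,0,-1],[-70,60,90,0,0,0,-1]]]'

```text
time: 23.38
eef_pos: [436.7, -97.4, 326.9]
ee_rot: [3.139, -0.004, 0.338]
ft_force: [-0.0, -0.1, 0.3]
finger_gap: 1.0
gripper_force: 0.0
```

send_rows --motion '[[[-10,50,0,0,0,0,-1],[-16,110,0,0,0,0,-1],[-16,170,0,0,0,0,-1],[-16,225,-20,0,0,0,-1],[-16,270,-50,0,0,0,-1],[-16,297,-80,0,0,0,-1],[-16,297,-80,0,0,0,-1],[-16,297,-80,0,0,0,-1]]]'

```text
time: 24.38
eef_pos: [421.3, 199.7, 245.3]
ee_rot: [3.141, -0.002, 0.34]
ft_force: [0.5, -0.0, 0.5]
finger_gap: 1.003
gripper_force: 0.0
```

```bash
python3 st.py; python3 - <<'E'
from h import *
np.set_printoptions(precision=2,suppress=True)
d=optics.get_image("side");t=optics.get_image("top")
Rm=R.from_euler("xyz",d["attitude"]).as_matrix()
print([b for b in blobs(d,"green",(285,150,340,215))],[b for b in blobs(d,"blue",(285,150,340,215))])
for z,rad,h in((60,26,20),):
  a=np.linspace(0,6.283,60); p=[np.c_[507+rad*np.cos(a),-157+rad*np.sin(a),a*0+k] for k in(z,z+h)]
  q=(np.vstack(p)-d["origin"])@Rm; u=q*[1,-1,-1]@d["mtx"].T; u=u[:,:2]/u[:,2:]; print(u.min(0),u.max(0))
b=blobs(d,"yellow",(310,260,350,320)); print(b,[plane(d,x[1],7) for x in b])
b=blobs(t,"green",(320,170,380,230)); print(b,[plane(t,x[1],76) for x in b])
E
```

```text
24.375 [421.31 199.72 245.34] [ 3.14 -0.    0.34] [ 0.46 -0.    0.53] [-0.   -0.05 -0.01] F~ -0.021839950180233658 x 0.31415453428232437 bottom 71.4442818925614
[(76.5, array([306.98, 188.14]), (298, 184, 19, 9))] [(131.5, array([306.75, 199.86]), (297, 193, 21, 14))]
[298.44 183.03] [317.99 198.51]
[(257.0, array([335.97, 296.39]), (326, 288, 21, 18))] [array([422.59, 200.59,   7.  ])]
[(217.0, array([344.31, 196.03]), (336, 188, 18, 17))] [array([ 505.79, -156.7 ,   76.  ])]
```

Green is in place. I grasp yellow.

send_rows --motion '[[[0.3,0.3,-20,0,0,0,-1],[0.3,0.3,-45,0,0,0,-1],[0.3,0.3,-63,0,0,0,-1],[0.3,0.3,-71.5,0,0,0,-1],[0.3,0.3,-71.5,0,0,0,0],[0.3,0.3,-71.5,0,0,0,0.6],[0.3,0.3,-71.5,0,0,0,0.6],[0.3,0.3,-71.5,0,0,0,0.6]]]'

```text
time: 25.48
eef_pos: [421.8, 200.4, 174.0]
ee_rot: [3.141, -0.002, 0.34]
ft_force: [-1.0, -2.4, 6.2]
finger_gap: 0.503
gripper_force: 30.2
```

send_rows --motion '[[[0,0,0,0,0,0,0.6],[0,0,0,0,0,0,0.6],[0,0,0,0,0,0,0.6]]]'

```text
time: 25.85
eef_pos: [421.8, 200.4, 174.0]
ee_rot: [3.141, -0.002, 0.34]
ft_force: [-1.6, -1.5, 5.9]
finger_gap: 0.504
gripper_force: 30.2
```

```bash
python3 st.py
```

```text
25.85 [421.8  200.35 173.97] [ 3.14 -0.    0.34] [-1.55 -1.48  5.88] [-0.33  0.27  0.05] F~ -1.9771829629338038 x -1.6345319108382297 bottom 0.07010868925686964
```

send_rows --motion '[[[0,0,10,0,0,0,0.6],[0,0,45,0,0,0,0.6],[0,-15,90,0,0,0,0.6],[0,-55,122,0,0,0,0.6],[0,-110,125,0,0,0,0.6],[2,-168,125,0,0,0,0.6],[6,-226,125,0,0,0,0.6],[15,-280,125,0,0,0,0.6]]]'

```text
time: 26.85
eef_pos: [435.7, -81.6, 298.4]
ee_rot: [3.141, -0.002, 0.339]
ft_force: [0.7, 1.4, -0.1]
finger_gap: 0.498
gripper_force: 30.7
```

send_rows --motion '[[[25,-40,0,0,0,0,0.6],[52,-68,0,0,0,0,0.6],[70,-77.5,0,0,0,0,0.6],[70,-77.5,0,0,0,0,0.6],[70,-77.5,0,0,0,0,0.6]]]'

```text
time: 27.48
eef_pos: [505.6, -156.9, 297.5]
ee_rot: [-3.141, 0.0, 0.34]
ft_force: [-0.2, 0.1, -1.0]
finger_gap: 0.508
gripper_force: 30.7
```

```bash
python3 st.py; python3 - <<'E'
from h import *
d=optics.get_image("side")
b=cv2.resize(d["frame"][120:220,250:370],(480,400),interpolation=cv2.INTER_CUBIC)
cv2.imwrite("pics/g.png",b[:,:,::-1])
E
```

```text
27.475 [ 505.59 -156.86  297.46] [-3.14  0.    0.34] [-0.2   0.13 -0.98] [ 0.   -0.   -0.02] F~ 0.02465991470985193 x 0.028404217271091693 bottom 123.55806853815957
```

View pics/g.png

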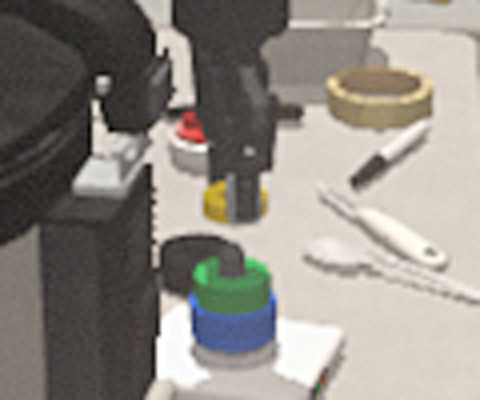

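Yellow, spanning crop columns 203–268 (centre 235), sits slightly right of the arbor tip at 231, so it needs about +2 mm in x. Green and blue are stacked flush below. I lower it.

send_rows --motion '[[[2,0,-12,0,0,0,0.6],[2,0,-18,0,0,0,0.6],[2,0,-21,0,0,0,0.6],[2,0,-24,0,0,0,0.6],[2,0,-26,0,0,0,0.6],[2,0,-28,0,0,0,0.6],[2,0,-28,0,0,0,0.6]]]'

```text
time: 28.4
eef_pos: [508.1, -157.3, 269.4]
ee_rot: [-3.141, 0.0, 0.34]
ft_force: [-0.1, -0.2, -0.8]
finger_gap: 0.503
gripper_force: 30.7
```

send_rows --motion '[[[0,0,-2,0,0,0,0.6],[0,0,-4,0,0,0,0.6],[0,0,-5,0,0,0,0.6],[0,0,-5,0,0,0,0.6]]]'

```text
time: 28.9
eef_pos: [508.1, -157.3, 264.4]
ee_rot: [-3.141, 0.0, 0.34]
ft_force: [-0.0, -0.6, -0.2]
finger_gap: 0.499
gripper_force: 30.7
```

```bash
python3 st.py
```

```text
28.9 [ 508.07 -157.31  264.39] [-3.14  0.    0.34] [-0.05 -0.63 -0.23] [-0.   -0.04  0.  ] F~ -0.012428410975154684 x 0.21512522792066546 bottom 90.49233665845108
```

Bottom at 90.5 mm, with no contact. The target is 80 mm, a TCP height of 254.

send_rows --motion '[[[0,0,-3,0,0,0,0.6],[0,0,-6,0,0,0,0.6],[0,0,-8.5,0,0,0,0.6],[0,0,-8.5,0,0,0,0.6]]]'

```text
time: 29.4
eef_pos: [508.0, -157.3, 255.6]
ee_rot: [-3.141, 0.001, 0.34]
ft_force: [0.6, -0.7, -0.3]
finger_gap: 0.5
gripper_force: 30.7
```

send_rows --motion '[[[0,0,-0.7,0,0,0,0.6],[0,0,-1.4,0,0,0,0.6],[0,0,-1.4,0,0,0,0.6]]]'

```text
time: 29.78
eef_pos: [508.1, -157.3, 254.6]
ee_rot: [-3.142, -0.0, 0.34]
ft_force: [-0.0, -0.1, 0.1]
finger_gap: 0.503
gripper_force: 30.7
```

send_rows --motion '[[[0,0,-0.5,0,0,0,0.6],[0,0,-0.7,0,0,0,0.6],[0,0,-0.7,0,0,0,0.6]]]'

```text
time: 30.15
eef_pos: [508.1, -157.4, 254.1]
ee_rot: [3.142, -0.0, 0.34]
ft_force: [-0.8, 0.4, 1.2]
finger_gap: 0.497
gripper_force: 30.7
```

```bash
python3 st.py
```

```text
30.15 [ 508.14 -157.35  254.06] [ 3.14 -0.    0.34] [-0.75  0.37  1.16] [0.04 0.04 0.04] F~ 0.2545527535970312 x -0.24818306092513728 bottom 80.1614615795772
```

Light contact at 80 mm. I press slightly to confirm, then release and retreat.

send_rows --motion '[[[0,0,-0.5,0,0,0,0.6],[0,0,-0.5,0,0,0,0.6]]]'

```text
time: 30.4
eef_pos: [508.3, -157.4, 254.0]
ee_rot: [3.141, -0.0, 0.34]
ft_force: [-1.6, 0.8, 5.0]
finger_gap: 0.497
gripper_force: 31.1
```

send_rows --motion '[[[0,0,0.4,0,0,0,0.2],[0,0,0.4,0,0,0,-1],[0,0,0.4,0,0,0,-1],[0,0,0.4,0,0,0,-1],[0,0,15,0,0,0,-1],[0,0,45,0,0,0,-1],[-10,-15,80,0,0,0,-1],[-30,-60,90,0,0,0,-1]]]'

```text
time: 31.4
eef_pos: [479.0, -217.3, 347.9]
ee_rot: [3.137, -0.005, 0.343]
ft_force: [-0.4, -0.6, 0.2]
finger_gap: 1.001
gripper_force: 0.0
```

send_rows --motion '[[[-20,-50,0,0,0,0,-1],[-40,-105,0,0,0,0,-1],[-60,-160,0,0,0,0,-1],[-70,-190,0,0,0,0,-1],[-70,-190,0,0,0,0,-1]]]'

```text
time: 32.02
eef_pos: [407.3, -409.3, 344.6]
ee_rot: [3.14, -0.0, 0.336]
ft_force: [0.3, -0.2, 0.3]
finger_gap: 0.997
gripper_force: 0.0
```

```bash
python3 st.py; python3 - <<'E'
from h import *
d=optics.get_image("side");t=optics.get_image("top")
np.set_printoptions(precision=2,suppress=True)
Rm=R.from_euler("xyz",d["attitude"]).as_matrix()
for c,z,rad,h in(("yellow",80,22,14),("green",60,26,20),("blue",34,30,26)):
  a=np.linspace(0,6.283,60); p=[np.c_[507+rad*np.cos(a),-157+rad*np.sin(a),a*0+k] for k in(z,z+h)]
  q=(np.vstack(p)-d["origin"])@Rm; u=q*[1,-1,-1]@d["mtx"].T; u=u[:,:2]/u[:,2:]; print(c,u.min(0),u.max(0),[b[2] for b in blobs(d,c,(285,150,340,215))])
b=cv2.resize(d["frame"][150:220,280:350],(400,400),interpolation=cv2.INTER_CUBIC)
a=cv2.resize(t["frame"][160:230,310:380],(400,400),interpolation=cv2.INTER_CUBIC)
cv2.imwrite("pics/z.png",np.hstack([a,b])[:,:,::-1])
E
```

```text
32.025 [ 407.29 -409.26  344.58] [ 3.14 -0.    0.34] [ 0.26 -0.24  0.31] [0.02 0.03 0.04] F~ 0.12735059762367706 x -0.18536558914751802 bottom 170.67985732169106
yellow [299.81 179.01] [316.44 191.07] [(299, 180, 17, 11)]
green [298.44 183.03] [317.99 198.51] []
blue [297.14 188.94] [319.53 207.86] []
```

View pics/z.png

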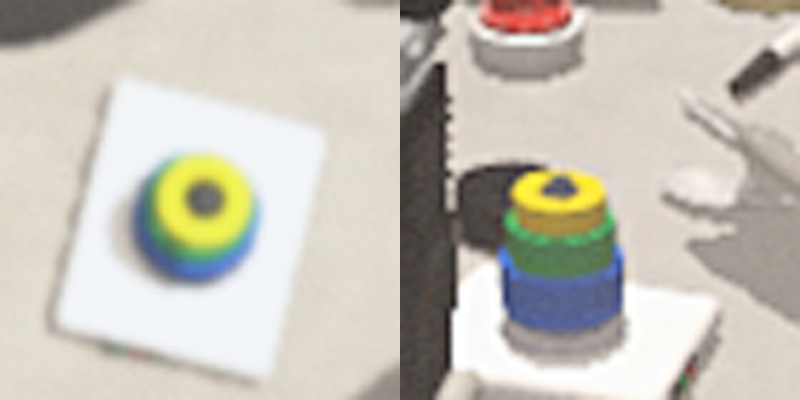

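The side crop shows blue, green and yellow stacked flush on the arbor at about columns 505–625, and the robot is clear. I hand in.

```bash
python3 -c "
from station import r
print(r.hand_in())"
```

```text
the job is handed in; nothing more can be done
None
```

All three collars are back on the arbor and the job is handed in: blue is home over the pin, with green and then yellow flush on it, finished at 32 s with no force reading above 8 N, though the hand-in call returned no verdict.

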